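# Fit the spacer sleeve and flanged washer on the bottle mixer's leaning shaft

## Task

Build up the bare leaning shaft of the bottle mixer so that its hand screw can be fitted next: slide the grey spacer sleeve on first, all the way down onto the bearing, then the steel flanged washer, flange first with its narrow hub facing outward, until it lies flat on the sleeve. Let go of both, and leave the loose hand screw, the bottles and the beaker where they stand.

Things in the scene. Friction and masses are not known exactly. Their poses are not given: they have to be found in the camera images.
- mixer: Bottle mixer fixed to the bench: grey base plate 250 x 150 x 14 mm (x -95 to +155 mm), white motor barrel 92 mm in diameter leaning 30 degrees from vertical towards the mixer's -x (roughly the robot's side), low white control box 63 mm high at +x. Origin on the bench under the motor, z up. Only the shaft stands above the plane of the bearing's face.
- spindle: Fixed steel bearing (62 mm across) and shaft; they do not turn. Origin: on the shaft axis at the bearing's upper face, 130 mm above the bench, where the sleeve seats. z points outward along the shaft, 30 degrees from vertical; y is level. Shaft 20 mm in diameter, 99 mm long from the origin; its last 12 mm taper to 10 mm diameter at the tip.
- sleeve_home (a point): Point on the shaft axis 30 mm from the bearing's face: where the sleeve's middle lies when it is home.
- washer_home (a point): Point on the shaft axis 60 mm from the bearing's face: where the centre of the washer's flange underside lies when it is home on the sleeve.
- shaft_tip (a point): Centre of the shaft's outer end, 99 mm from the bearing's face. It stands 39 mm beyond the outer end of the seated sleeve and 6 mm beyond the hub of the seated washer.
- sleeve: Spacer sleeve: plain grey plastic tube, 52 mm outside diameter, 60 mm long, 24 mm through bore (2 mm play all round on the shaft), about 0.14 kg. Stands upright; origin at the centre of its lower end, z along the bore. Either end may go on first. Let go on the shaft, it slides down by its own weight.
- sleeve_mid (a point): Middle of the sleeve, on its axis, 30 mm from either end.
- washer: Flanged steel washer: flat ring 90 mm across, 8 mm thick, with a hub 40 mm across rising 25 mm above it (33 mm in all), 24 mm through bore, about 0.3 kg. Lies flange down; origin at the centre of the flange's underside, z out through the hub. Grip it by the hub. Let go on the shaft, it slides down by its own weight.
- star_screw: Bystander: black star-shaped hand screw 60 mm across and 54 mm high, steel stud pointing up; it stays where it is. Origin at the centre of its underside.
- amber_bottle: Bystander: closed amber bottle, 68 mm in diameter, 150 mm high; origin at the centre of its underside.
- sample_bottle: Bystander: closed white plastic bottle with a cap, 62 mm in diameter, 140 mm high; origin at the centre of its underside.
- beaker: Bystander: clear plastic beaker, 70 mm in diameter, 90 mm high; origin at the centre of its underside.
Things that resemble listed ones, but are neither listed nor needed, are in the scene too. Of the things like the washer, leave any that is brown, turquoise or yellow; of the rest the smaller one is meant.

How it is judged (in metres and radians):
On the way, in this order (a step that is already met when the one before it is completed fails the run):
1. the sleeve is fully down on the bearing (distance between sleeve_mid and sleeve_home below 0.007 m and angle between the z axis of sleeve and the z axis of spindle, either way round below 0.12 rad), for 0.2 s.
2. the washer lies flat on the seated sleeve, hub outward (all of step 1 and distance between washer and washer_home below 0.008 m and angle between the z axis of washer and the z axis of spindle, either way round below 0.12 rad), for 0.2 s.
At the end, for the whole second after the job is handed in: The sleeve is on the shaft with its middle within 7 mm of its home point, the washer is on the shaft over it with its flange's underside centre within 8 mm of its home point (hub outward), both in line with the shaft within about 7 degrees, and both at rest (under 20 mm/s) (all of step 2 and linear speed of each of sleeve, washer below 0.02 m/s); the robot touches nothing.
It fails at once if the hand screw is shifted more than 30 mm or tipped over (distance of star_screw from where it was at the start of the episode above 0.03 m or angle between star_screw's own z axis and vertical above 0.5 rad).
It fails at once if the amber bottle is shifted more than 30 mm or tipped over (distance of amber_bottle from where it was at the start of the episode above 0.03 m or angle between amber_bottle's own z axis and vertical above 0.5 rad).
It fails at once if the sample bottle is shifted more than 30 mm or tipped over (distance of sample_bottle from where it was at the start of the episode above 0.03 m or angle between sample_bottle's own z axis and vertical above 0.5 rad).
It fails at once if the beaker is shifted more than 30 mm or tipped over (distance of beaker from where it was at the start of the episode above 0.03 m or angle between beaker's own z axis and vertical above 0.5 rad).
It also fails if it takes over 64 s, if anything falls off the work surface, if the arm or the gripper's body presses on something with over 40 N, if the wrist force passes 120 N, or if a joint passes its speed limit or range.

## Robot

A 6-joint arm with a two-finger parallel gripper is mounted at the origin on the work surface. World frame = base frame: x ahead of the robot, y to its left, z up, the work surface at z = 0. Lengths are in m, angles in degrees, forces in N, time in s.
With the tool pointing down it reaches from about 0.35 to 0.875 m from the base axis. Payload 4.2 kg.
Tool frame: the origin (TCP) lies at the centre of the arm's flange, where the gripper is bolted on; the fingertips stand 182 mm ahead of it and the grasp point (between the pads) lies 164 mm ahead of it (r.nose_length is the distance from the TCP to the fingertips, in m); z points along the fingers, y is the line along which they close (so a half turn about z gives the same grasp; the last joint's range is limited). The gripper opens to 87 mm and grips with 3 to 60 N. Pads are 19 mm wide; open, the fingers measure 117 mm over their backs; the gripper's body (75 mm by 190 mm) begins 51 mm behind the grasp point.
Start: joints at [88.671, 22.042, 0.453, 0, -68.411, -14.817], TCP at [0.174, 0.6, 0.405] pointing down, gripper open.
Joint ranges: [-179.83, 179.83], [-69.29, 118.12], [-61.27, 80.66], [-181.25, 117.63], [-171.15, -9.14], [-177.46, 177.46]. Speed limits (degrees/s): [159.86, 159.86, 180, 180, 180, 180].

## Interface

Orientations are given as a 3x3 rotation matrix whose columns are the frame's x, y, z axes.
In Python, from station import r, vision gives the robot as it stands. The module is installed in compiled form; this text tells all that it offers.
- The arm moves only by the shell command python3 -m creep 'ROWS'. ROWS is JSON, a list of rows, each a list of 7 numbers: the opening, from -1 (shut) to 1 (fully open), then the shift along the tool's x, y, z in mm, then the turn, a rotation vector about the tool's x, y, z in degrees. A call has 1 to 8 rows; each row is the pose to reach, as a shift and turn from the pose commanded when the call began, along the tool's axes at that moment; what a row does not reach only later rows make up. A row lasts 1/12 s, in which the tool goes at most 41.7 mm and 7.16 degrees, less where a joint would pass 70% of its speed; a pose out of reach is approached as far as the arm can. A call with a gripper value outside its range is refused whole. The fingers move at their own pace and stop on an object; the grip force is fixed at half the most. Time passes only in rows, so rows that repeat a pose let the fingers close. It gives the time, the measured TCP pose, the force, the opening and the grip force at its end, in the units of the state.
- r.sense(): the state, without advancing time (a new reading comes with each control period).
- vision.capture(name): name is "scene" or "top" or "wrist"; returns (picture, depth): 480x640x3 uint8, red, green, blue; 480x640 float32, m along the optical axis (not along the pixel's ray), 0 where there is no reading.
- vision.camera_model(name): a dict with "vertical_fov" (degrees; the focal length in pixels is half the picture's height over the tangent of half this angle, whatever the lens; pixels are square), "cx", "cy" (the principal point, pixels), "extrinsics" (4x4, takes a point from camera to world coordinates); the wrist camera has in their place "mount" (4x4, takes a point from camera to tool coordinates, whose origin is the TCP and whose axes are the flange's). Camera axes: x right, y down, z forward; pixel columns grow to the right and rows downward; lengths in m; the calibration is good to about 2 mm. A picture is of the moment at which its call begins: read the wrist's pose just before it. camera_model takes no time and is no camera call.
- r.finish_job(): hands the job in; it is judged then, once.
Trained networks look in the newest picture that a camera, given by its name, has taken for a name from the list of things; names that differ only in an ending like _2 or _b are one class to them, and where a whole thing is asked for, a point or a joint stands for the part that bears it (a point fixed in the world has none). Each returns a list of dicts, best first, with "conf" (0 to 1); they miss things now and then, are a little off and sometimes report something else, mostly with a low value. They report only what shows in the picture. A call takes as long as a camera call. They do not tell look-alikes from the thing itself.
- vision.find_in(camera, thing): "uv" ([column, row] in pixels, amid what is visible of it).
- vision.cut_out(camera, thing): "region" (480x640 bool, what is visible of it) and "uv" ([column, row] in pixels, amid what is visible of it).
The state is a dict: "time_s": time; "joints": joint angles; "joint_velocities": joint speeds; "effort": joint torques, N m; "tcp_pos": TCP position; "ee_rot": TCP orientation; "wrist_force": force on the tool from outside, world axes, zero at the start; "moment": the same for the moment, N m; "gripper_width": opening from 0.0 (shut) to 1.0 (fully open); "gripper_force": force on a finger pad.
Only numpy, scipy, OpenCV 4.12 (cv2) and the standard library are available. Lean on these libraries where they do the work, as an engineer would, in place of code of your own. Each camera call takes 0.05 s, during which the arm holds its last target. There are 200 camera calls.

## Working session

There is one attempt and no reset: what is moved stays moved. The work goes in short steps, Python scripts to look and compute and a shell command to move; the robot and the scene stay as the last step left them, time stands still between calls to the robot, and variables do not carry over. Pictures are saved under pics/ and viewed, at most 10 in all, crops included, and the job is handed in when it is done.

```bash
mkdir -p pics; cat > h.py <<'E'
import numpy as np, cv2
from station import r, vision
def K(n):
    m=vision.camera_model(n); f=240/np.tan(np.radians(m["vertical_fov"])/2); return f,m["cx"],m["cy"],m
def cloud(n):
    s=r.sense(); img,d=vision.capture(n); f,cx,cy,m=K(n)
    v,u=np.mgrid[:480,:640]
    P=np.stack([(u-cx)*d/f,(v-cy)*d/f,d],-1)
    if n=="wrist":
        T=np.eye(4);T[:3,:3]=s["ee_rot"];T[:3,3]=s["tcp_pos"];T=T@np.array(m["mount"])
    else: T=np.array(m["extrinsics"])
    W=P@T[:3,:3].T+T[:3,3]; W[d==0]=np.nan
    return img,W,T
E
python3 - <<'E'
from h import *
ims=[]
for n in("scene","top"):
    img,W,T=cloud(n); np.savez(f"{n}.npz",img=img,W=W,T=T); cv2.imwrite(f"pics/{n}1.png",img[:,:,::-1])
    for t in("sleeve","washer","spindle","mixer","star_screw","amber_bottle","sample_bottle","beaker"):
        for o in vision.find_in(n,t)[:5]:
            u,v=map(int,o["uv"]); print(n,t,round(o["conf"],2),u,v,W[v,u].round(3),img[v,u])
E
```

```text
scene sleeve 0.74 265 214 [ 0.472 -0.201  0.048] [63 64 63]
scene washer 0.9 422 291 [0.458 0.253 0.024] [83 84 83]
scene washer 0.85 372 253 [0.414 0.09  0.022] [22 83 81]
scene washer 0.74 463 326 [0.494 0.374 0.018] [115  98  28]
scene washer 0.46 466 372 [0.603 0.433 0.021] [116 120 115]
scene spindle 0.81 314 250 [ 0.47  -0.047  0.002] [99 99 93]
scene spindle 0.46 352 372 [0.784 0.274 0.098] [112  74  38]
scene mixer 0.81 291 296 [0.676 0.043 0.069] [146 146 141]
scene star_screw 0.77 191 217 [ 0.571 -0.376  0.023] [119 120 120]
scene amber_bottle 0.61 354 371 [0.781 0.276 0.1  ] [109  70  31]
scene sample_bottle 0.68 171 256 [ 0.743 -0.258  0.078] [123 122 119]
scene beaker 0.92 468 371 [0.603 0.436 0.027] [110 113 108]
top sleeve 0.73 424 276 [ 0.463 -0.223  0.004] [59 58 53]
top washer 0.83 173 291 [ 0.474  0.377 -0.004] [168 158  86]
top washer 0.81 296 316 [0.392 0.088 0.001] [126 123 111]
top washer 0.75 212 239 [ 0.593  0.279 -0.   ] [134 131 118]
top washer 0.71 191 365 [0.298 0.328 0.043] [107  69  44]
top washer 0.6 226 304 [ 0.433  0.252 -0.002] [131 129 117]
top spindle 0.58 312 217 [0.586 0.033 0.164] [100  98  96]
top mixer 0.89 318 209 [0.609 0.018 0.141] [29 28 29]
top star_screw 0.81 482 228 [ 0.565 -0.371  0.022] [70 69 67]
top amber_bottle 0.67 213 168 [0.734 0.25  0.107] [91 58 30]
top amber_bottle 0.44 228 302 [ 0.438  0.247 -0.002] [132 129 117]
top sample_bottle 0.79 437 168 [ 0.7   -0.265  0.091] [143 137 132]
top sample_bottle 0.43 312 219 [0.579 0.033 0.174] [95 93 91]
top beaker 0.74 139 226 [0.638 0.454 0.006] [163 164 155]
```

View pics/scene1.png

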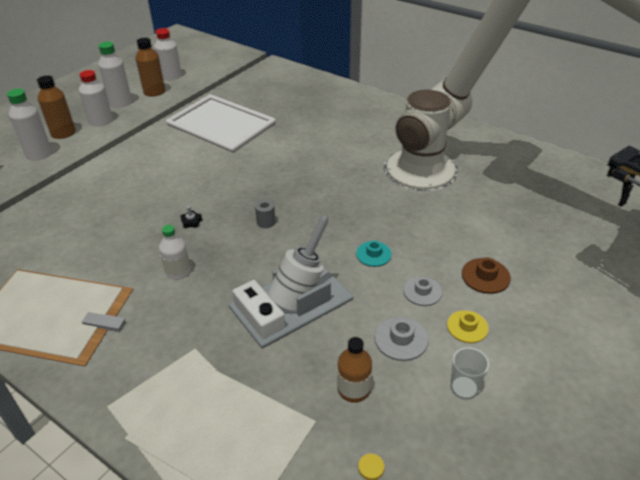

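View pics/top1.png

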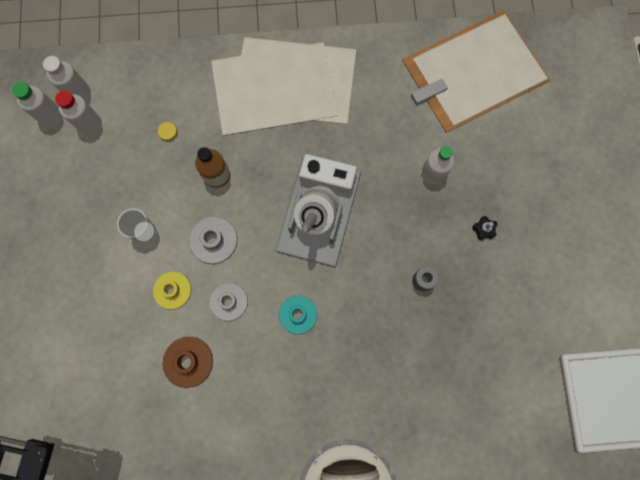

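The scene view shows five washer-like parts. The meant one is the smaller grey one, at top (228,301) and scene (422,290). The sleeve is at top (425,278), and the shaft at top (312,217) leans towards the robot.

```bash
cat > fit.py <<'E'
from h import *
from scipy.optimize import least_squares
def spindle(P,x0=(0.62,0.03,np.pi)):
    c30,s30=np.cos(np.pi/6),.5
    def ax(p): return np.array([p[0],p[1],.13]),np.array([s30*np.cos(p[2]),s30*np.sin(p[2]),c30])
    def rad(p,Q):
        o,a=ax(p); d=Q-o; t=d@a; return np.linalg.norm(d-t[:,None]*a,axis=1),t
    p=np.array(x0)
    for g in(.05,.02,.01,.006):
        rr,t=rad(p,P); Q=P[(abs(rr-.01)<g)&(t>.02)&(t<.087)]
        p=least_squares(lambda p:rad(p,Q)[0]-.01,p,loss="soft_l1",f_scale=.002).x
    res=rad(p,Q)[0]-.01
    return p,ax(p),len(Q),res.std()
def near(W,c,R): 
    P=W.reshape(-1,3); P=P[~np.isnan(P[:,0])]; return P[np.hypot(*(P[:,:2]-c).T)<R]
E
python3 - <<'E'
from fit import *
for n in("scene","top"):
    z=np.load(n+".npz");W=z["W"]
    print(n,"table", [np.round(np.nanmedian(near(W,c,.02)[:,2]),4) for c in((.35,0),(.35,.2),(.4,-.1))])
    P=near(W,(.6,.03),.12); P=P[P[:,2]>.15]
    try: print(spindle(P))
    except Exception as e: print(e)
    for nm,c,R in(("sleeve",(.47,-.21),.06),("washer",(.44,.25),.06)):
        Q=near(W,c,R); h=np.percentile(Q[:,2],98)
        for lo,hi in((.006,.02),(.02,.04),(.045,.075)):
            q=Q[(Q[:,2]>lo)&(Q[:,2]<hi)]
            if len(q)>8:
                (cc,rr)=cv2.minEnclosingCircle((q[:,:2]*1000).astype(np.float32)); print(nm,lo,len(q),q.mean(0).round(4),np.round(cc,1),round(rr,1))
E
```

```text
scene table [np.float64(0.0), np.float64(0.0004), np.float64(0.0)]
(array([0.61649812, 0.0371375 , 2.85937189]), (array([0.61649812, 0.0371375 , 0.13      ]), array([-0.48021967,  0.13924462,  0.8660254 ])), 209, np.float64(0.002833203542539165))
sleeve 0.006 92 [ 0.4707 -0.204   0.0122] [ 479.8 -201.7] 55.6
sleeve 0.02 114 [ 0.4685 -0.2058  0.03  ] [ 457.1 -215.7] 26.6
sleeve 0.045 260 [ 0.4584 -0.2153  0.0566] [ 455.9 -216.1] 27.7
washer 0.006 559 [0.4499 0.2487 0.0096] [436.9 258.1] 57.9
washer 0.02 205 [0.4432 0.2461 0.0295] [441.3 245.4] 23.1
top table [np.float64(-0.0006), np.float64(-0.0002), np.float64(-0.0004)]
(array([0.61041666, 0.01759343, 2.69322932]), (array([0.61041666, 0.01759343, 0.13      ]), array([-0.45057889,  0.21674561,  0.8660254 ])), 70, np.float64(0.00250845902462121))
sleeve 0.006 48 [ 0.4517 -0.2116  0.0121] [ 465.3 -210. ] 54.1
sleeve 0.02 63 [ 0.4454 -0.2096  0.0304] [ 445.8 -210.6] 23.8
sleeve 0.045 353 [ 0.4506 -0.2173  0.059 ] [ 451.3 -218.1] 26.5
washer 0.006 685 [0.4362 0.2439 0.009 ] [437.6 251.2] 55.0
washer 0.02 169 [0.4369 0.2443 0.0316] [437.1 244.8] 20.0
```

```bash
cat >> h.py <<'E'
from scipy.spatial.transform import Rotation as Ro
def frame(z,y):  # tool frame with z, y approx
    z=np.array(z,float);z/=np.linalg.norm(z);y=np.array(y,float);y-=y@z*z;y/=np.linalg.norm(y)
    return np.stack([np.cross(y,z),y,z],1)
def go(p,R):
    s=r.sense();R0=np.array(s["ee_rot"]);best=None
    for Rt in(R,R@np.diag([-1,-1,1])):
        w=Ro.from_matrix(R0.T@Rt).as_rotvec(degrees=True)
        if best is None or np.linalg.norm(w)<np.linalg.norm(best): best=w
    d=R0.T@(np.array(p)-s["tcp_pos"])*1000
    print("SHIFT",d.round(1),np.linalg.norm(d).round(),"TURN",best.round(2),np.linalg.norm(best).round(1))
def st():
    s=r.sense(); print("t",s["time_s"],"tcp",np.round(s["tcp_pos"],4),"F",np.round(s["wrist_force"],1),"w",s["gripper_width"],"gf",s["gripper_force"],"j",np.round(s["joints"],1))
E
python3 - <<'E'
from h import *
st(); print(np.round(r.sense()["ee_rot"],3)); print(np.round(K("wrist")[3]["mount"],3), K("wrist")[:3])
a=np.array([-.47,.17,.866]);a/=np.linalg.norm(a)
o=np.array([.614,.03,.13])
print(frame(-a,[0,1,0]))
go(o+.40*a, frame(-a,[0,1,0]))
go([.453,-.217,.40], frame([0,0,-1],[0,1,0]))
E
```

```text
t 0.9 tcp [0.1738 0.6003 0.4048] F [0.2 0.6 0.3] w 1.001430124208899 gf 0.0 j [ 88.7  22.    0.5  -0.  -68.4 -14.8]
[[ 0.961 -0.278 -0.   ]
 [-0.278 -0.961  0.   ]
 [-0.    -0.    -1.   ]]
[[ 0.    -0.954 -0.301  0.084]
 [ 1.     0.     0.     0.001]
 [ 0.    -0.301  0.954  0.02 ]
 [ 0.     0.     0.     1.   ]] (np.float64(342.0632158331104), 320.12201221691777, 241.17417342178865)
[[-0.87890206  0.08110028  0.47005735]
 [ 0.          0.98544048 -0.17002074]
 [-0.47700227 -0.14943158 -0.86610567]]
SHIFT [382.  412.4 -71.7] 567.0 TURN [ -5.52  29.55 -13.34] 32.9
SHIFT [495.5 707.4   4.7] 864.0 TURN [ -0.     0.   -16.15] 16.1
```

```bash
python3 -m creep '[[1,220,240,-40,-3,17,-8],[1,220,240,-40,-3,17,-8],[1,220,240,-40,-3,17,-8],[1,220,240,-40,-3,17,-8],[1,220,240,-40,-3,17,-8],[1,220,240,-40,-3,17,-8],[1,220,240,-40,-3,17,-8],[1,220,240,-40,-3,17,-8]]'
python3 - <<'E'
from h import *
st()
a=np.array([-.47,.17,.866]);a/=np.linalg.norm(a)
go(np.array([.614,.03,.13])+.40*a, frame(-a,[0,1,0]))
E
```

```text
time_s: 1.57
tcp_pos: [0.3187, 0.3061, 0.4453]
ee_rot: [[0.95, -0.151, 0.275], [-0.124, -0.986, -0.111], [0.288, 0.071, -0.955]]
wrist_force: [0.8, 0.8, -0.9]
gripper_width: 1.003
gripper_force: 0.0
t 1.5667 tcp [0.3187 0.3061 0.4453] F [ 0.8  0.8 -0.9] w 1.002608238722775 gf 0.0 j [ 68.9   0.8 -28.8  19.6 -62.2   3.5]
SHIFT [136.7 191.2  22.9] 236.0 TURN [-2.62 12.5  -5.41] 13.9
```

```bash
python3 -m creep '[[1,137,191,23,-2.6,12.5,-5.4],[1,137,191,23,-2.6,12.5,-5.4],[1,137,191,23,-2.6,12.5,-5.4],[1,137,191,23,-2.6,12.5,-5.4],[1,137,191,23,-2.6,12.5,-5.4],[1,137,191,23,-2.6,12.5,-5.4],[1,137,191,23,-2.6,12.5,-5.4],[1,137,191,23,-2.6,12.5,-5.4]]'
python3 - <<'E'
from fit import *
st()
img,W,T=cloud("wrist"); cv2.imwrite("pics/w1.png",img[:,:,::-1]); np.savez("w1.npz",img=img,W=W,T=T)
P=near(W,(.6,.03),.12);P=P[P[:,2]>.15]; print(len(P)); print(spindle(P))
E
```

```text
time_s: 2.23
tcp_pos: [0.4262, 0.0993, 0.4764]
ee_rot: [[0.879, -0.085, 0.47], [-0.003, -0.985, -0.171], [0.478, 0.149, -0.866]]
wrist_force: [-0.5, -0.1, 0.3]
gripper_width: 0.999
gripper_force: 0.0
t 2.2333 tcp [0.4262 0.0993 0.4764] F [-0.5 -0.1  0.3] w 0.9990942750824242 gf 0.0 j [ 37.9  -4.5 -35.7  35.1 -47.5  27.8]
32584
(array([0.61730932, 0.02916744, 2.82711894]), (array([0.61730932, 0.02916744, 0.13      ]), array([-0.47547965,  0.15465802,  0.8660254 ])), 285, np.float64(0.0023954253905890312))
```

View pics/w1.png

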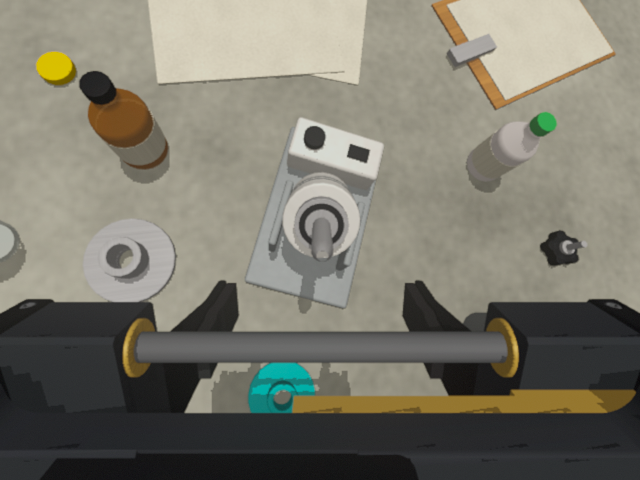

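```bash
python3 - <<'E'
from fit import *
Q=[]
for n in("scene","top","w1"):
    W=np.load(n+".npz")["W"]
    q=near(W,(.65,.02),.2); q=q[(q[:,2]>.009)&(q[:,2]<.019)]
    c=np.median(q[:,:2],0); q=q[np.hypot(*(q[:,:2]-c).T)<.16]
    print(n,len(q),cv2.minAreaRect((q[:,:2]*1000).astype(np.float32)))
    P=near(W,(.58,.04),.1); P=P[P[:,2]>.16]; Q.append(P)
    z=P[P[:,2]>.195]; print("shaft hi",len(z),z.mean(0)if len(z) else"", np.percentile(P[:,2],[50,99,100]) if len(P) else "")
print(spindle(np.vstack([Q[0],Q[1],Q[2]])))
img=np.load("w1.npz")["img"]
s=cv2.resize(img[160:300,230:410],None,fx=4,fy=4,interpolation=cv2.INTER_CUBIC)
s2=cv2.resize(np.load("scene.npz")["img"][195:285,250:370],None,fx=6,fy=6,interpolation=cv2.INTER_CUBIC)[:,:,::-1]
cv2.imwrite("pics/w1c.png",s[:,:,::-1]); cv2.imwrite("pics/s1c.png",s2)
E
```

```text
scene 1698 ((646.6417236328125, 15.758316040039062), (154.34918212890625, 251.6581573486328), 70.30772399902344)
shaft hi 108 [0.56375368 0.0477612  0.20615581] [0.1900408  0.2172384  0.21882631]
top 2419 ((584.5396728515625, 14.996231079101562), (194.7911376953125, 257.0647888183594), 74.7203140258789)
shaft hi 73 [0.5570969  0.04394854 0.20840696] [0.20097827 0.2181287  0.21892006]
w1 6370 ((616.4043579101562, 22.959449768066406), (150.18765258789062, 191.26458740234375), 70.61946105957031)
shaft hi 33803 [0.49371929 0.04167184 0.40939274] [0.41791718 0.43132959 0.43393692]
(array([0.61780734, 0.03420699, 2.92379298]), (array([0.61780734, 0.03420699, 0.13      ]), array([-0.48818763,  0.1080409 ,  0.8660254 ])), 441, np.float64(0.0026307074002491584))
```

View pics/w1c.png

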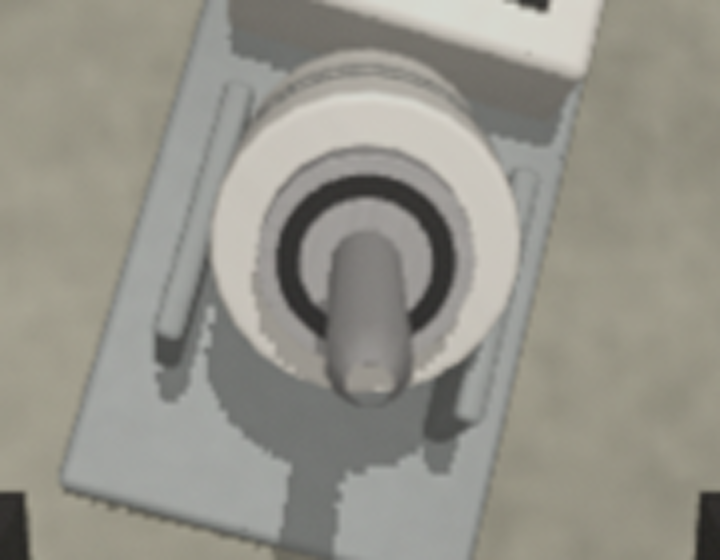

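The close-up shows the bearing disc centred near crop (367,258), which is wrist pixel (321.7,224.5). The tip face is near crop (370,378), pixel (322.5,254.5).

```bash
python3 - <<'E'
from fit import *
z=np.load("w1.npz");T=z["T"];f,cx,cy,_=K("wrist")
def ray(u,v,h):
    d=T[:3,:3]@[(u-cx)/f,(v-cy)/f,1]; return T[:3,3]+d*(h-T[2,3])/d[2]
o=ray(321.7,224.5,.13);print(o)
t=ray(322.5,254.5,.2157);print(t,(t-o)/.099,np.degrees(np.arctan2(*(t-o)[1::-1])))
Ws=np.load("scene.npz")["W"];Wt=np.load("top.npz")["W"]
ph=np.radians(160.4)
from scipy.optimize import least_squares
a=np.array([.5*np.cos(ph),.5*np.sin(ph),.75**.5])
for nm,Ps in(("scene",[Ws]),("top",[Wt]),("wrist",[z["W"]])):
    P=np.vstack([near(W,(.58,.04),.1) for W in Ps]);P=P[(P[:,2]>.15)&(P[:,2]<.225)]
    def rad(p,Q): d=Q-[p[0],p[1],.13];t=d@a;return np.linalg.norm(d-t[:,None]*a,axis=1),t
    p=np.array([.618,.027])
    for g in(.02,.012,.007,.007):
        rr,t=rad(p,P);Q=P[(rr<.01+g)&(t>.02)&(t<.087)]
        p=least_squares(lambda p:rad(p,Q)[0]-.01,p,loss="soft_l1",f_scale=.001).x
    print(nm,p,len(Q),(rad(p,Q)[0]-.01).std())
    # bearing ring
E
cat r 2>/dev/null
```

```text
[0.59820216 0.02945152 0.13      ]
[0.55144985 0.04616652 0.2157    ] [-0.47224556  0.16883839  0.86565657] 160.32688931271707
scene [0.61563012 0.03639142] 218 0.00312223978776326
top [0.61146332 0.0200421 ] 71 0.0026060325745454033
wrist [0.61709912 0.02871706] 293 0.002563826544556279
```

View pics/s1c.png

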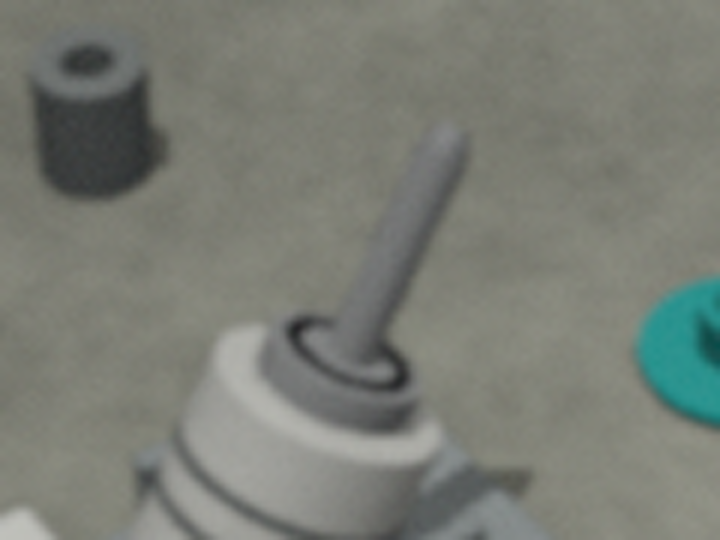

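The ray estimate puts the origin at x≈0.598. The cylinder fits landed on the wrong side of the visible surface, so I'll refit from the other side. The scene crop confirms the shaft geometry.

```bash
python3 - <<'E'
from fit import *
ph=np.radians(160.4);a=np.array([.5*np.cos(ph),.5*np.sin(ph),.75**.5])
for nm in("scene","top","w1"):
    z=np.load(nm+".npz");P=near(z["W"],(.58,.04),.1);P=P[(P[:,2]>.15)&(P[:,2]<.225)]; C=z["T"][:3,3]
    def rad(p,Q): d=Q-[p[0],p[1],.13];t=d@a;return np.linalg.norm(d-t[:,None]*a,axis=1),t
    p=np.array([.598,.0295])
    for g in(.012,.008,.006,.006):
        rr,t=rad(p,P);Q=P[(rr<.01+g)&(rr>.01-g)&(t>.02)&(t<.087)]
        p=least_squares(lambda p:rad(p,Q)[0]-.01,p,loss="soft_l1",f_scale=.001).x
    print(nm,p,len(Q),(rad(p,Q)[0]-.01).std())
o=np.array([.598,.0295,.13])
# sleeve top ring & washer hub pixel check via circle of image edges: reproject predicted shaft in scene/top
for n in("scene","top"):
    z=np.load(n+".npz");T=np.linalg.inv(z["T"]);f,cx,cy,_=K(n);im=z["img"][:,:,::-1].copy()
    def pr(X): c=T[:3,:3]@X+T[:3,3];return np.array([c[0]/c[2]*f+cx,c[1]/c[2]*f+cy])
    print(n,"origin",pr(o),"tip",pr(o+.099*a))
    for nm,c in(("sleeve",(.453,-.217,.06)),("washer",(.438,.245,.033))):
        print(nm,pr(np.array(c)),"dpx/dx",pr(np.array(c)+[.01,0,0])-pr(np.array(c)))
im=np.load("top.npz")["img"]
m=[cv2.resize(im[y-30:y+30,x-24:x+24],None,fx=8,fy=8,interpolation=cv2.INTER_CUBIC) for x,y in((312,215),(425,278),(228,301))]
m=[cv2.resize(i,(260,325)) for i in m]
cv2.imwrite("pics/tc.png",np.hstack(m)[:,:,::-1])
E
```

```text
scene [0.5979098  0.03120755] 257 0.0019031376601443455
top [0.59515919 0.03215329] 90 0.0006113319573041617
w1 [0.59666694 0.02994576] 378 0.0002168271965057853
scene origin [306.52868834 253.39393942] tip [324.5955646  215.13114264]
sleeve [264.62063989 204.6352398 ] dpx/dx [-2.45728939  1.97778277]
washer [423.59837484 281.64911898] dpx/dx [-2.09064379  2.55591667]
top origin [313.29770299 215.71487684] tip [306.08298547 227.72049216]
sleeve [426.44316429 276.78336312] dpx/dx [-0.51632527 -4.33054844]
washer [226.21918806 300.33205102] dpx/dx [-0.17692613 -4.30892557]
```

View pics/tc.png

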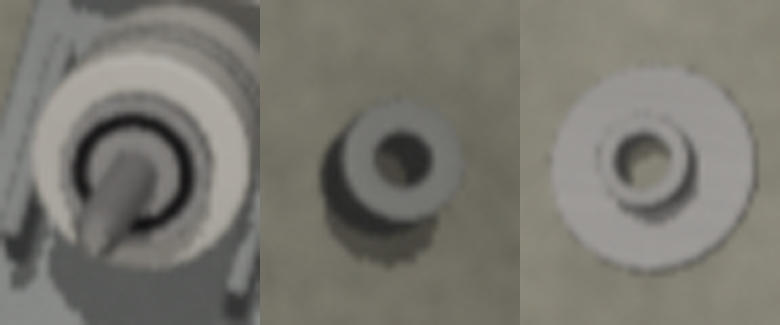

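```bash
python3 - <<'E'
from h import *
go([.452,-.218,.36], frame([0,0,-1],[0,1,0]))
E
```

```text
SHIFT [-32.1 294.1 167.1] 340.0 TURN [  9.6  -28.43  -2.51] 30.1
```

```bash
python3 -m creep '[[1,-32,294,167,9.6,-28.4,-2.5],[1,-32,294,167,9.6,-28.4,-2.5],[1,-32,294,167,9.6,-28.4,-2.5],[1,-32,294,167,9.6,-28.4,-2.5],[1,-32,294,167,9.6,-28.4,-2.5],[1,-32,294,167,9.6,-28.4,-2.5],[1,-32,294,167,9.6,-28.4,-2.5],[1,-32,294,167,9.6,-28.4,-2.5]]'
cat > ring.py <<'E'
from h import *
def ring(c,h,R,n="wrist",tag="x"):
    # circle centre of flat top at height h
    img,W,T=cloud(n); m=(abs(W[...,2]-h)<.004)&(np.hypot(W[...,0]-c[0],W[...,1]-c[1])<R+.02)
    p=W[m]; (cc,rr)=cv2.minEnclosingCircle((p[:,:2]*1000).astype(np.float32)); 
    print("ring n",len(p),"mean",p.mean(0).round(4),"circle",np.round(cc,1),round(rr,1))
    v,u=np.nonzero(m); hull=cv2.convexHull(np.stack([u,v],1).astype(np.int32)); e=cv2.fitEllipse(hull)
    f,cx,cy,_=K(n); d=T[:3,:3]@[(e[0][0]-cx)/f,(e[0][1]-cy)/f,1]
    print("ellipse",np.round(e[0],1),(T[:3,3]+d*(h-T[2,3])/d[2]).round(4)); cv2.imwrite(f"pics/{tag}.png",img[:,:,::-1])
E
python3 - <<'E'
from ring import *
st(); ring((.452,-.218),.06,.026,tag="sl1"); go([.452,-.218,.36], frame([0,0,-1],[0,1,0]))
E
```

```text
time_s: 2.95
tcp_pos: [0.4509, -0.1912, 0.369]
ee_rot: [[1.0, 0.004, -0.0], [0.004, -1.0, -0.001], [-0.0, 0.001, -1.0]]
wrist_force: [1.3, 0.3, 0.7]
gripper_width: 0.998
gripper_force: 0.0
t 2.95 tcp [ 0.4509 -0.1912  0.369 ] F [1.3 0.3 0.7] w 0.9977175362030729 gf 0.0 j [ -3.9  10.7 -21.2   0.  -58.2  94.1]
ring n 2049 mean [ 0.4543 -0.2201  0.0596] circle [ 453.3 -220.4] 25.9
ellipse [351.7 229.5] [ 0.4545 -0.2201  0.06  ]
SHIFT [ 1.5 22.4  5.8] 23.0 TURN [ 0.05  0.36 -0.11] 0.4
```

```bash
python3 -m creep '[[1,3,29,70,0,0,0],[1,3,29,70,0,0,0],[1,3,29,70,0,0,0],[1,3,29,70,0,0,0]]'
python3 - <<'E'
from ring import *
st();ring((.454,-.22),.06,.026,tag="sl2"); go([.454,-.2202,.214], frame([0,0,-1],[0,1,0]))
E
```

```text
time_s: 3.33
tcp_pos: [0.4536, -0.2189, 0.2984]
ee_rot: [[1.0, 0.002, -0.005], [0.002, -1.0, -0.0], [-0.005, 0.0, -1.0]]
wrist_force: [1.1, 0.3, 1.2]
gripper_width: 1.001
gripper_force: 0.0
t 3.3333 tcp [ 0.4536 -0.2189  0.2984] F [1.1 0.3 1.2] w 1.0008741152233676 gf 0.0 j [ -7.3  16.7 -24.8   0.  -48.8  97.4]
ring n 3313 mean [ 0.4546 -0.2203  0.0596] circle [ 453.3 -220.4] 25.9
ellipse [320.5 258.8] [ 0.455  -0.2203  0.06  ]
SHIFT [-0.3  1.4 86.2] 86.0 TURN [0.06 0.03 0.19] 0.2
```

```bash
python3 -m creep '[[1,0.5,1.4,40,0,0,0],[1,0.5,1.4,70,0,0,0],[1,0.5,1.4,84,0,0,0],[1,0.5,1.4,84,0,0,0],[1,0.5,1.4,84,0,0,0]]'; python3 -m creep '[[-1,0,0,0,0,0,0],[-1,0,0,0,0,0,0],[-1,0,0,0,0,0,0],[-1,0,0,0,0,0,0],[-1,0,0,0,0,0,0],[-1,0,0,0,0,0,0],[-1,0,0,0,0,0,0],[-1,0,0,0,0,0,0]]'
```

```text
time_s: 3.8
tcp_pos: [0.4552, -0.2202, 0.2174]
ee_rot: [[1.0, 0.004, 0.002], [0.004, -1.0, -0.001], [0.002, 0.001, -1.0]]
wrist_force: [0.0, -0.1, -0.4]
gripper_width: 1.003
gripper_force: 0.0
time_s: 4.47
tcp_pos: [0.454, -0.2211, 0.2161]
ee_rot: [[1.0, 0.001, 0.0], [0.001, -1.0, -0.0], [0.0, 0.0, -1.0]]
wrist_force: [-0.1, 0.6, 3.2]
gripper_width: 0.591
gripper_force: 30.0
```

```bash
python3 -m creep '[[-1,0,0,-30,0,0,0],[-1,0,0,-70,0,0,0],[-1,0,0,-110,0,0,0],[-1,0,0,-150,0,0,0],[-1,0,0,-190,0,0,0],[-1,0,0,-230,0,0,0],[-1,0,0,-230,0,0,0]]'
python3 - <<'E'
from h import *
st(); ph=np.radians(160.4);a=np.array([.5*np.cos(ph),.5*np.sin(ph),.75**.5])
print(a);go(np.array([.597,.030,.13])+.40*a, frame(-a,[0,1,0]))
E
```

```text
time_s: 5.05
tcp_pos: [0.4548, -0.2217, 0.4546]
ee_rot: [[1.0, 0.002, 0.016], [0.002, -1.0, -0.006], [0.016, 0.006, -1.0]]
wrist_force: [0.9, -0.2, -0.9]
gripper_width: 0.587
gripper_force: 30.0
t 5.05 tcp [ 0.4548 -0.2217  0.4546] F [ 0.9 -0.2 -0.9] w 0.5868858760416729 gf 30.00008940936823 j [ -7.5   8.2 -11.4   0.2 -69.4  97.6]
[-0.47102873  0.16772578  0.8660254 ]
SHIFT [ -45.2 -318.8  -24.5] 323.0 TURN [-9.16 27.53  2.53] 29.1
```

```bash
python3 -m creep '[[-1,-45,-317,-22,-9.2,27.5,2.5],[-1,-45,-317,-22,-9.2,27.5,2.5],[-1,-45,-317,-22,-9.2,27.5,2.5],[-1,-45,-317,-22,-9.2,27.5,2.5],[-1,-45,-317,-22,-9.2,27.5,2.5],[-1,-45,-317,-22,-9.2,27.5,2.5],[-1,-45,-317,-22,-9.2,27.5,2.5],[-1,-45,-317,-22,-9.2,27.5,2.5]]'
cat > g.py <<'E'
from h import *
ph=np.radians(160.4);a=np.array([.5*np.cos(ph),.5*np.sin(ph),.75**.5]);o=np.array([.597,.030,.13])
def err(s0=None):
    s=r.sense();d=np.array(s["tcp_pos"])-o;t=d@a;R=np.array(s["ee_rot"])
    print("along",round(t*1000,1),"lateral in tool axes mm",(R.T@(d-t*a)*1000).round(1),"tilt",(R.T@-a*57.3)[:2].round(2))
E
python3 - <<'E'
from g import *
st(); go(o+.40*a, frame(-a,[0,1,0])); err()
E
```

```text
time_s: 5.72
tcp_pos: [0.409, 0.0826, 0.466]
ee_rot: [[0.887, -0.079, 0.455], [-0.003, -0.986, -0.164], [0.462, 0.144, -0.875]]
wrist_force: [0.9, 0.7, -1.6]
gripper_width: 0.592
gripper_force: 30.0
t 5.7167 tcp [0.409  0.0826 0.466 ] F [ 0.9  0.7 -1.6] w 0.5924722259232633 gf 29.996775260297 j [ 37.5  -6.4 -38.3  34.  -46.8  28.8]
SHIFT [  4.4 -12.7 -11.7] 18.0 TURN [-0.19  1.03 -0.01] 1.1
along 388.3 lateral in tool axes mm [-4.6 12.7  0. ] tilt [1.03 0.19]
```

```bash
python3 -m creep '[[-1,0,0,0,0,0,0],[-1,0,0,0,0,0,0],[-1,0,0,0,0,0,0]]'>/dev/null
python3 - <<'E'
from g import *
go(o+.345*a, frame(-a,[0,1,0])); err()
E
```

```text
SHIFT [  4.4 -13.2  42.4] 45.0 TURN [-0.21  1.09  0.06] 1.1
along 387.5 lateral in tool axes mm [-3.6 13.4  0. ] tilt [1.09 0.21]
```

```bash
python3 -m creep '[[-1,4.4,-13.2,10,-0.2,1.1,0],[-1,4.4,-13.2,30,-0.2,1.1,0],[-1,4.4,-13.2,42,-0.2,1.1,0],[-1,4.4,-13.2,42,-0.2,1.1,0],[-1,4.4,-13.2,42,-0.2,1.1,0]]'
python3 - <<'E'
from g import *
go(o+.335*a, frame(-a,[0,1,0])); err(); img,W,T=cloud("wrist"); cv2.imwrite("pics/ins1.png",img[:,:,::-1])
from fit import spindle,near
Wd=W.reshape(-1,3);Wd=Wd[~np.isnan(Wd[:,0])];d=Wd-o;t=d@a;rr=np.linalg.norm(d-t[:,None]*a,axis=1)
q=(t>.004)&(t<.086)&(rr<.014);print(q.sum());P=Wd[q]
from scipy.optimize import least_squares
f=lambda p:(lambda d:np.linalg.norm(d-(d@a)[:,None]*a,axis=1)-.01)(P-[p[0],p[1],.13])
s=least_squares(f,[.597,.03],loss="soft_l1",f_scale=.001);print(s.x,f(s.x).std())
E
```

```text
time_s: 6.38
tcp_pos: [0.4349, 0.0862, 0.4294]
ee_rot: [[0.878, -0.083, 0.471], [-0.002, -0.985, -0.17], [0.478, 0.148, -0.866]]
wrist_force: [-0.1, 0.8, -0.8]
gripper_width: 0.592
gripper_force: 30.0
SHIFT [-0.7 -1.7 10.1] 10.0 TURN [ 0.14  0.02 -0.13] 0.2
along 345.1 lateral in tool axes mm [0.7 1.7 0. ] tilt [ 0.02 -0.14]
479
[0.59676511 0.03005719] 0.00019046901400282935
```

View pics/ins1.png

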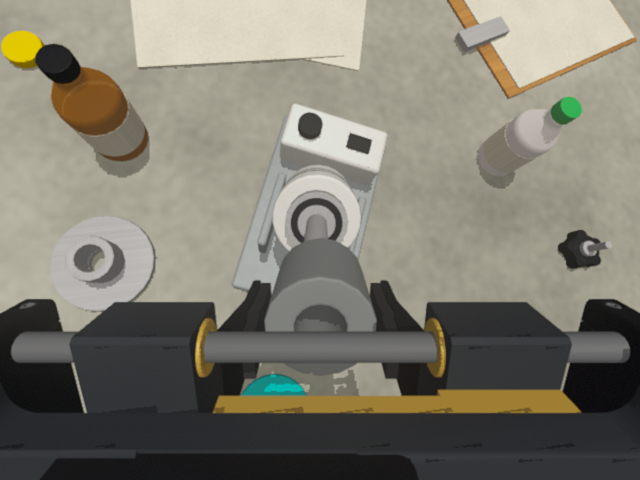

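The view shows the sleeve held straight at about (320,300), in line with the shaft at (317,225). The shaft fit repeats to 0.3 mm. Next I'll fit the sleeve's axis in the hand.

```bash
python3 -m creep '[[-1,-0.5,-1.5,0,0,0,0],[-1,-0.5,-1.5,0,0,0,0],[-1,-0.5,-1.5,0,0,0,0]]' >/dev/null
python3 - <<'E'
from g import *
from scipy.optimize import least_squares
err(); s=r.sense(); img,W,T=cloud("wrist")
R=np.array(s["ee_rot"]);Q=(W.reshape(-1,3)-s["tcp_pos"])@R; Q=Q[~np.isnan(Q[:,0])]
q=Q[(Q[:,2]>.160)&(Q[:,2]<.212)&(abs(Q[:,1])<.018)&(Q[:,0]>.008)&(Q[:,0]<.035)]
def f(p):
    ax=np.array([p[2],p[3],1]);ax/=np.linalg.norm(ax);d=q-[p[0],p[1],.186];return np.linalg.norm(d-(d@ax)[:,None]*ax,axis=1)-.026
x=least_squares(f,[0,0,0,0],loss="soft_l1",f_scale=.001);print(len(q),"centre mm",x.x[:2]*1000,"tilt deg",x.x[2:]*57.3,f(x.x).std())
E
```

```text
along 346.9 lateral in tool axes mm [ 0.7 -1.2  0. ] tilt [-0.2   0.08]
2335 centre mm [-1.66916513  1.12643173] tilt deg [-0.17060544  0.03793842] 0.00022364516602241282
```

```bash
python3 -m creep '[[-1,1,0,12,0,0,0],[-1,1,0,24,0,0,0],[-1,1,0,34,0,0,0],[-1,1,0,42,0,0,0],[-1,1,0,50,0,0,0],[-1,1,0,58,0,0,0],[-1,1,0,66,0,0,0],[-1,1,0,66,0,0,0]]'; python3 -c "
from g import *
err()"
```

```text
time_s: 7.4
tcp_pos: [0.4666, 0.078, 0.372]
ee_rot: [[0.878, -0.08, 0.471], [0.001, -0.986, -0.168], [0.478, 0.148, -0.866]]
wrist_force: [0.5, -0.1, -1.9]
gripper_width: 0.591
gripper_force: 30.0
along 279.0 lateral in tool axes mm [ 1.1 -1.2 -0. ] tilt [-0.01 -0.04]
```

```bash
python3 -m creep '[[-1,0.3,0,12,0,0,0],[-1,0.3,0,24,0,0,0],[-1,0.3,0,36,0,0,0],[-1,0.3,0,46,0,0,0],[-1,0.3,0,54,0,0,0],[-1,0.3,0,54,0,0,0],[-1,0.3,0,54,0,0,0]]'; python3 -c "
from g import *
err()"
```

```text
time_s: 7.98
tcp_pos: [0.4925, 0.069, 0.3268]
ee_rot: [[0.877, -0.081, 0.473], [-0.0, -0.986, -0.168], [0.48, 0.147, -0.865]]
wrist_force: [-0.5, -0.2, -1.2]
gripper_width: 0.593
gripper_force: 30.0
along 226.2 lateral in tool axes mm [ 2.2 -1.1  0. ] tilt [-0.13 -0.  ]
```

```bash
python3 -m creep '[[1,0,0,0,0,0,0],[1,0,0,0,0,0,0],[1,0,0,0,0,0,0],[1,0,0,0,0,0,0],[1,0,0,0,0,0,0],[1,0,0,0,0,0,0]]'; python3 -m creep '[[1,0,0,-30,0,0,0],[1,0,0,-70,0,0,0],[1,0,0,-110,0,0,0],[1,0,0,-140,0,0,0],[1,0,0,-140,0,0,0],[1,0,0,-140,0,0,0]]'
cat > sl.py <<'E'
from g import *
from scipy.optimize import least_squares
def seat():
    img,W,T=cloud("wrist"); q=W.reshape(-1,3);q=q[~np.isnan(q[:,0])];d=q-o;t=d@a;L=np.linalg.norm(d-t[:,None]*a,axis=1)
    for lo,hi in((.013,.025),(.014,.019),(.03,.044)):
        m=(L>lo)&(L<hi)&(t>-.01)&(t<.12); print(lo,hi,m.sum(),np.percentile(t[m],[10,50,90]).round(4) if m.any() else "")
    return img
E
python3 - <<'E'
from sl import *
err(); cv2.imwrite("pics/seat1.png",seat()[:,:,::-1])
go([.438,.245,.36], frame([0,0,-1],[0,1,0]))
E
```

```text
time_s: 8.48
tcp_pos: [0.4923, 0.0695, 0.327]
ee_rot: [[0.877, -0.08, 0.474], [0.001, -0.986, -0.167], [0.48, 0.147, -0.865]]
wrist_force: [-0.1, -0.1, -0.1]
gripper_width: 0.944
gripper_force: 0.0
time_s: 8.98
tcp_pos: [0.4254, 0.0935, 0.4503]
ee_rot: [[0.875, -0.078, 0.478], [0.0, -0.987, -0.163], [0.484, 0.142, -0.863]]
wrist_force: [0.4, 0.3, -1.0]
gripper_width: 0.996
gripper_force: 0.0
along 368.8 lateral in tool axes mm [ 2.3 -1.6  0. ] tilt [-0.41  0.3 ]
0.013 0.025 2252 [0.0239 0.0593 0.0604]
0.014 0.019 585 [0.0587 0.0597 0.0606]
0.03 0.044 147 [-0.0087 -0.0014  0.0002]
SHIFT [ -31.5 -163.9   57.1] 176.0 TURN [  9.33 -28.68  -2.37] 30.3
```

View pics/seat1.png

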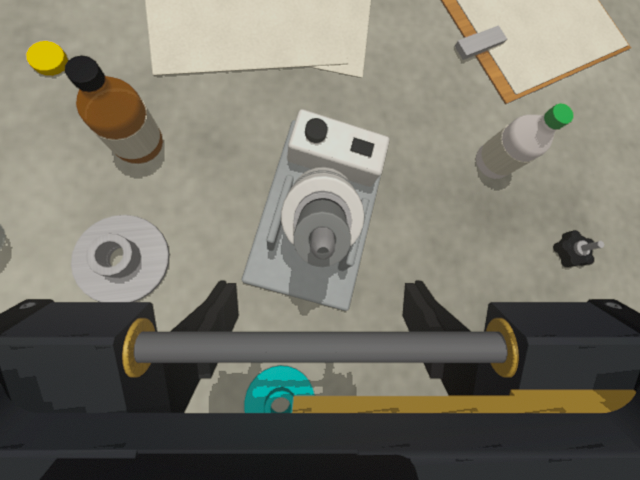

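The sleeve sits on the bearing with its outer face measured at about 59.7 mm (sleeve at (323,235) in the picture). Next is the washer.

```bash
python3 -m creep '[[1,-31,-164,57,9.3,-28.7,-2.4],[1,-31,-164,57,9.3,-28.7,-2.4],[1,-31,-164,57,9.3,-28.7,-2.4],[1,-31,-164,57,9.3,-28.7,-2.4],[1,-31,-164,57,9.3,-28.7,-2.4],[1,-31,-164,57,9.3,-28.7,-2.4],[1,-31,-164,57,9.3,-28.7,-2.4]]'
python3 - <<'E'
from ring import *
st(); ring((.438,.245),.033,.02,tag="wa1"); go([.438,.245,.28], frame([0,0,-1],[0,1,0]))
E
```

```text
time_s: 9.62
tcp_pos: [0.4394, 0.2445, 0.3573]
ee_rot: [[1.0, -0.001, -0.004], [-0.001, -1.0, -0.006], [-0.004, 0.006, -1.0]]
wrist_force: [0.2, 0.2, 0.5]
gripper_width: 0.999
gripper_force: 0.0
t 9.6167 tcp [0.4394 0.2445 0.3573] F [0.2 0.2 0.5] w 0.9993848270832258 gf 0.0 j [ 47.6  12.7 -20.4   0.1 -57.3  42.2]
ring n 910 mean [0.4406 0.2435 0.0325] circle [439.6 243.4] 20.0
ellipse [317.7 225.9] [0.4408 0.2435 0.033 ]
SHIFT [-0.9 -1.6 78.2] 78.0 TURN [ 0.31  0.17 -0.1 ] 0.4
```

```bash
python3 -m creep '[[1,1,1,40,0.3,0,0],[1,1,1,80,0.3,0,0],[1,1,1,110,0.3,0,0],[1,1,1,130,0.3,0,0],[1,1,1,140,0.3,0,0],[1,1,1,140,0.3,0,0],[1,1,1,140,0.3,0,0]]'
python3 - <<'E'
from ring import *
st(); go([.440,.2435,.194], frame([0,0,-1],[0,1,0]))
E
```

```text
time_s: 10.25
tcp_pos: [0.4397, 0.2424, 0.2199]
ee_rot: [[1.0, -0.001, -0.002], [-0.001, -1.0, 0.002], [-0.002, -0.002, -1.0]]
wrist_force: [0.8, -0.3, 1.3]
gripper_width: 0.997
gripper_force: 0.0
t 10.25 tcp [0.4397 0.2424 0.2199] F [ 0.8 -0.3  1.3] w 0.9973234558040421 gf 0.0 j [ 47.4  23.1 -29.7  -0.3 -37.2  42.7]
SHIFT [ 0.4 -1.  25.9] 26.0 TURN [-0.13  0.09 -0.07] 0.2
```

```bash
python3 -m creep '[[1,0.4,-0.5,12,0,0,0],[1,0.4,-0.5,22,0,0,0],[1,0.4,-0.5,25,0,0,0],[1,0.4,-0.5,25,0,0,0],[1,0.4,-0.5,25,0,0,0]]';python3 -m creep '[[-1,0,0,0,0,0,0],[-1,0,0,0,0,0,0],[-1,0,0,0,0,0,0],[-1,0,0,0,0,0,0],[-1,0,0,0,0,0,0],[-1,0,0,0,0,0,0],[-1,0,0,0,0,0,0],[-1,0,0,0,0,0,0]]'
```

```text
time_s: 10.67
tcp_pos: [0.4402, 0.2441, 0.195]
ee_rot: [[1.0, -0.0, -0.001], [-0.0, -1.0, 0.004], [-0.001, -0.004, -1.0]]
wrist_force: [-0.8, 0.3, 0.4]
gripper_width: 1.001
gripper_force: 0.0
time_s: 11.33
tcp_pos: [0.4401, 0.2441, 0.1944]
ee_rot: [[1.0, -0.001, -0.002], [-0.001, -1.0, 0.003], [-0.002, -0.003, -1.0]]
wrist_force: [0.5, 0.2, -0.1]
gripper_width: 0.476
gripper_force: 0.0
```

```bash
python3 -m creep '[[-1,0,0,0,0,0,0],[-1,0,0,0,0,0,0],[-1,0,0,0,0,0,0],[-1,0,0,0,0,0,0]]' | tail -2; python3 -m creep '[[-1,0,0,-20,0,0,0],[-1,0,0,-60,0,0,0],[-1,0,0,-100,0,0,0],[-1,0,0,-140,0,0,0],[-1,0,0,-180,0,0,0],[-1,0,0,-220,0,0,0],[-1,0,0,-250,0,0,0],[-1,0,0,-250,0,0,0]]'
python3 - <<'E'
from g import *
go(o+.34*a, frame(-a,[0,1,0]))
E
```

```text
gripper_width: 0.453
gripper_force: 30.0
time_s: 12.33
tcp_pos: [0.4412, 0.2436, 0.4516]
ee_rot: [[1.0, 0.0, 0.009], [0.0, -1.0, 0.012], [0.01, -0.012, -1.0]]
wrist_force: [0.6, 0.1, -1.6]
gripper_width: 0.452
gripper_force: 30.0
SHIFT [ -4.6 156.9  25.3] 159.0 TURN [-10.13  27.95   2.21] 29.8
```

```bash
python3 -m creep '[[-1,-19,152,0,-10,28,2.2],[-1,-19,152,0,-10,28,2.2],[-1,-19,152,0,-10,28,2.2],[-1,-19,152,0,-10,28,2.2],[-1,-19,152,0,-10,28,2.2],[-1,-19,152,0,-10,28,2.2],[-1,-19,152,0,-10,28,2.2]]'
python3 - <<'E'
from g import *
go(o+.33*a, frame(-a,[0,1,0])); err()
E
```

```text
time_s: 12.92
tcp_pos: [0.4211, 0.0908, 0.4433]
ee_rot: [[0.884, -0.079, 0.46], [0.002, -0.985, -0.174], [0.467, 0.155, -0.871]]
wrist_force: [0.9, 0.4, -2.5]
gripper_width: 0.453
gripper_force: 30.0
SHIFT [ 5.2 -0.5 34.3] 35.0 TURN [0.35 0.68 0.24] 0.8
along 364.3 lateral in tool axes mm [-4.8  0.3  0.1] tilt [ 0.68 -0.35]
```

```bash
python3 -m creep '[[-1,5,0,15,0.3,0.7,0.2],[-1,5,0,24,0.3,0.7,0.2],[-1,5,0,24,0.3,0.7,0.2],[-1,5,0,24,0.3,0.7,0.2],[-1,5,0,24,0.3,0.7,0.2]]'
python3 - <<'E'
from g import *
from scipy.optimize import least_squares
err(); s=r.sense(); img,W,T=cloud("wrist"); cv2.imwrite("pics/ins2.png",img[:,:,::-1])
R=np.array(s["ee_rot"]);Q=(W.reshape(-1,3)-s["tcp_pos"])@R; Q=Q[~np.isnan(Q[:,0])]
q=Q[(abs(Q[:,2]-.186)<.008)&(abs(Q[:,1])<.05)&(Q[:,0]>.022)&(Q[:,0]<.055)]
A=np.c_[q[:,:2],np.ones(len(q))];c=np.linalg.lstsq(A,q[:,2],rcond=None)[0]
k=abs(A@c-q[:,2])<.001;c=np.linalg.lstsq(A[k],q[k,2],rcond=None)[0];q=q[k]
print(len(q),"plane z0",c[2]*1000,"slopes deg",c[:2]*57.3)
h=cv2.convexHull((q[:,:2]*1000).astype(np.float32))[:,0]; h=h[h[:,0]>26]
x=least_squares(lambda p:np.hypot(*(h-p).T)-45,[0,0],loss="soft_l1",f_scale=.5);print(len(h),"centre",x.x,x.fun.std())
P=W.reshape(-1,3);P=P[~np.isnan(P[:,0])];d=P-o;t=d@a;L=np.linalg.norm(d-t[:,None]*a,axis=1);m=(L<.014)&(t>.064)&(t<.086);print("shaft pts",m.sum())
E
```

```text
time_s: 13.33
tcp_pos: [0.4375, 0.0881, 0.4259]
ee_rot: [[0.877, -0.079, 0.473], [0.002, -0.986, -0.167], [0.48, 0.148, -0.865]]
wrist_force: [0.6, 0.0, -2.9]
gripper_width: 0.454
gripper_force: 30.0
along 341.1 lateral in tool axes mm [ 1.2 -0.9  0. ] tilt [-0.16  0.02]
3870 plane z0 186.37590218629586 slopes deg [ 1.69633163 -0.18701051]
21 centre [-0.49179907  1.27058581] 0.15224635653781918
shaft pts 0
```

View pics/ins2.png

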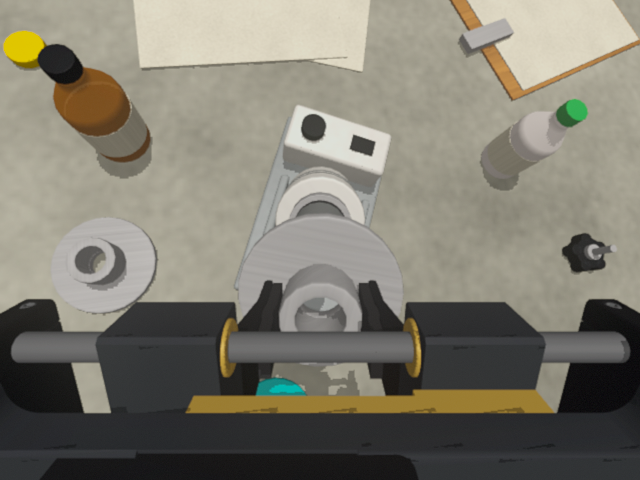

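The washer is held by its hub with the flange facing the shaft (flange centre near (320,290)), about 0.7 mm off-axis and tilted 1.7°. I'll correct both.

```bash
python3 -m creep '[[-1,-6.5,-0.4,5,0,1.7,0],[-1,-6.5,-0.4,15,0,1.7,0],[-1,-6.5,-0.4,25,0,1.7,0],[-1,-6.5,-0.4,25,0,1.7,0],[-1,-6.5,-0.4,25,0,1.7,0]]'
python3 - <<'E'
from g import *
from scipy.optimize import least_squares
s=r.sense(); img,W,T=cloud("wrist")
Rf=frame(-a,[0,-1,0]);Q=(W.reshape(-1,3)-o)@Rf; Q=Q[~np.isnan(Q[:,0])]; Q[:,2]*=-1
for z in(.13,):
    q=Q[(abs(Q[:,2]-z)<.012)&(abs(Q[:,1])<.05)&(Q[:,0]>.022)&(Q[:,0]<.06)]
    A=np.c_[q[:,:2],np.ones(len(q))];c=np.linalg.lstsq(A,q[:,2],rcond=None)[0]
    k=abs(A@c-q[:,2])<.001;c=np.linalg.lstsq(A[k],q[k,2],rcond=None)[0];q=q[k]
    h=cv2.convexHull((q[:,:2]*1000).astype(np.float32))[:,0]; h=h[h[:,0]>26]
    x=least_squares(lambda p:np.hypot(*(h-p).T)-45,[0,0],loss="soft_l1",f_scale=.5)
    print(len(q),"flange top along",c[2]*1000,"slopes",c[:2]*57.3,"centre off-axis(tool xy)",x.x,x.fun.std())
Rr=np.array(s["ee_rot"]);print("-a in tool",Rr.T@-a)
E
```

```text
time_s: 13.8
tcp_pos: [0.4432, 0.0835, 0.4009]
ee_rot: [[0.863, -0.079, 0.499], [0.007, -0.986, -0.168], [0.505, 0.149, -0.85]]
wrist_force: [0.4, 0.2, -3.1]
gripper_width: 0.453
gripper_force: 30.0
3945 flange top along 129.55808574900817 slopes [0.47070333 0.18228781] centre off-axis(tool xy) [-0.11580823  1.11524039] 0.19335145386737534
-a in tool [-3.21515338e-02 -7.99261453e-04  9.99482686e-01]
```

```bash
python3 -m creep '[[-1,0,-1,5,0,0,0],[-1,-0.5,-1,14,0,0,0],[-1,-0.8,-1,23,0,0,0],[-1,-1,-1,32,0,0,0],[-1,-1.3,-1,41,0,0,0],[-1,-1.6,-1,49,0,0,0],[-1,-1.8,-1,54,0,0,0],[-1,-1.8,-1,54,0,0,0]]'; python3 -c "
from g import *
err()"
```

```text
time_s: 14.52
tcp_pos: [0.4688, 0.0752, 0.353]
ee_rot: [[0.864, -0.079, 0.498], [0.007, -0.986, -0.169], [0.504, 0.149, -0.851]]
wrist_force: [0.0, -0.6, -2.1]
gripper_width: 0.452
gripper_force: 30.0
along 261.0 lateral in tool axes mm [-6.  -1.4 -0.2] tilt [-1.78 -0.06]
```

```bash
python3 -m creep '[[1,0,0,0,0,0,0],[1,0,0,0,0,0,0],[1,0,0,0,0,0,0],[1,0,0,0,0,0,0],[1,0,0,0,0,0,0],[1,0,0,0,0,0,0]]'|tail -3; python3 -m creep '[[1,1,0,-20,0,0,0],[1,2,0,-60,0,0,0],[1,3,0,-100,0,0,0],[1,4,0,-120,0,0,0],[1,4,0,-120,0,0,0],[1,4,0,-120,0,0,0]]'
python3 - <<'E'
from sl import *
err(); cv2.imwrite("pics/seat2.png",seat()[:,:,::-1])
E
```

```text
wrist_force: [0.3, -0.4, -1.0]
gripper_width: 0.825
gripper_force: 0.0
time_s: 15.52
tcp_pos: [0.4116, 0.0959, 0.4591]
ee_rot: [[0.862, -0.078, 0.502], [0.007, -0.986, -0.165], [0.508, 0.146, -0.849]]
wrist_force: [0.4, 0.0, -0.9]
gripper_width: 1.002
gripper_force: 0.0
along 383.3 lateral in tool axes mm [-5.6 -1.6 -0.2] tilt [-2.01  0.14]
0.013 0.025 2069 [0.0669 0.0858 0.093 ]
0.014 0.019 999 [0.0687 0.0921 0.0933]
0.03 0.044 3814 [0.0667 0.0676 0.0686]
```

View pics/seat2.png

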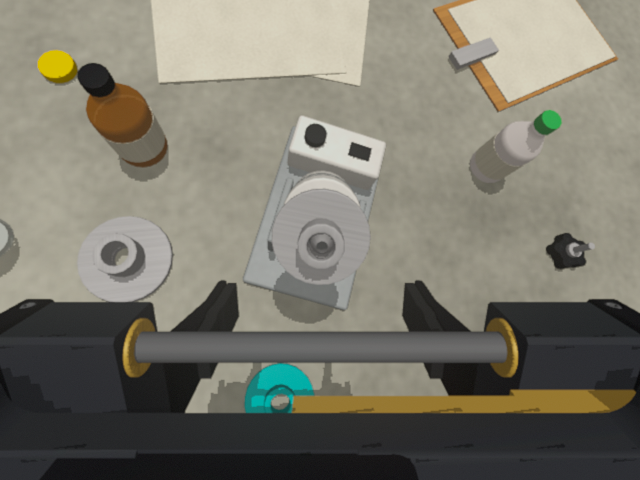

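The washer lies flat on the sleeve with its hub outward, near (321,240). The flange's upper face is at 67.6 mm and the hub top at about 93 mm, as expected (68 and 93). The gripper is clear of everything.

```bash
python3 -c "
from station import r
print(r.finish_job())"
```

```text
the job is handed in; nothing more can be done
None
```

The sleeve is home on the bearing and the small grey washer lies flat on it, hub outward; both are released, nothing else was moved, and the job is handed in (no verdict was returned).

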